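# Open the filter well of the suction unit

### The job

On the low grey suction unit, press the snap tab fully down to release the filter cover, then push the cover off its seat along the rails, onto the unit's open ledge, until the whole cover is past the tab; leave it lying flat on the ledge. Do it with the fingertips only: lift and pinch nothing, do not press the round start button, and leave the things standing round the unit where they are.

Things in the scene. Friction and masses are not known exactly. Their poses are not given: they have to be found in the camera images.
- filter_unit: low grey suction unit, fixed to the bench: flat block 100 (x) x 230 (y) x 40 mm with a housing 34 mm wide and 40 mm high along its front (-x) side. Origin: centre of the block's underside, z up; the cover slides along the unit's +y. Deck (block top) at z = 40 mm
- seat_mid (a point): middle of the cover's seat, on the deck 67 mm towards -y from the unit's centre, over the filter well (50 x 50 mm). The seat is 84 mm long (y), between a 6 mm high rear stop and the tab's catch; the lips of two side rails (tops 13.5 mm above the deck, 65 mm apart) hold the cover down
- ledge_mid (a point): middle of the open ledge, on the deck 46 mm towards +y from the unit's centre. The ledge runs from the catch (16 mm towards -y from the unit's centre) to a 6 mm high end rim (108 mm towards +y), between 5 mm high side guides
- filter_cover: flat white plate 70 (x) x 80 (y) x 8 mm, about 0.12 kg, loose, held by lips and catch; origin at the centre of its underside, axes as the unit's. On the seat its centre is 67 mm towards -y from the unit's centre, at the end rim 68 mm towards +y. It carries a cross rib 50 mm wide, top 18 mm above the plate, upright face towards -y, slope towards +y
- cover_push (a point): middle of the upright (-y) face of the cover's rib, 12 mm above the plate and 15 mm towards -y from the cover's centre: push here towards the unit's +y. Behind it are 25 mm of flat plate, then free air above the rear stop
- snap_tab (a joint): how far the snap tab is pressed (m): 0 standing up, 0.012 fully down on its stop. Pressing it down takes about 4 N; it has no spring and stays where it is left. Its catch stands 8 mm above the deck in front of the cover and is below the deck from 0.008 on; pressed straight down only
- tab_top (a point): middle of the top of the snap tab: a rectangular ribbed black pad 26 (x) x 28 (y) mm on the unit's front housing beside the cover's +y end, standing 28 mm above the housing (68 mm above the bench) when up and 16 mm when down
- start_button (a joint): how far the round start button is pressed (m): 0 out, 0.005 fully in; leave it out
- start_button_top (a point): middle of the top of the round black start button, 22 mm across, on the front housing 65 mm towards -y from the snap tab; not to be pressed
- specimen_cup: white specimen cup with lid, 52 mm across and 56 mm high, loose, behind (+x of) the unit; origin at the centre of its underside
- glass_carton: flat carton 46 x 48 x 18 mm, loose, beyond the ledge (+y) end of the unit; origin at the centre of its underside
- marker: marker pen 135 mm long and 17 mm thick, loose, lying along the front of the unit; origin on the bench below its middle
- blood_tube: capped blood tube 79 mm long and 16 mm thick, loose, lying across the rear (-y) end of the unit; origin on the bench below its middle
Not all that is in view belongs to the job. What is shaped like the filter_cover but turquoise or yellow is not meant.

How it is judged:
By the outcome, as a careful person would: the job done as asked, in the order asked, and still so for the second after the job is handed in, with the robot touching nothing.
It also fails if it takes over 38 s, if anything falls off the work surface, if the arm or the gripper's body presses on something with over 40 N, if the wrist force passes 120 N, or if a joint passes its speed limit or range.

### The arm

A 6-joint arm with a two-finger parallel gripper is mounted at the origin on a cart in front of the work surface, level with it; the furniture and walls round the work are solid. World frame = base frame: x ahead of the robot, y to its left, z up, the work surface at z = 0. Lengths are in mm, angles in degrees, forces in N, time in s.
With the tool pointing down it reaches from about 300 to 850 mm from the base axis. Payload 4.2 kg.
Tool frame: the origin (TCP) lies at the very end of the fingers, on their centre line; the grasp point (between the pads) lies 19 mm behind it; z points along the fingers, y is the direction in which the jaws open and shut (so a half turn about z gives the same grasp; the last joint's range is limited). The gripper opens to 91 mm and grips with 3 to 60 N. Pads are 32 mm wide; open, the fingers measure 118 mm over their backs; the gripper's body (76 mm by 178 mm) begins 60 mm behind the grasp point.
Start: joints at [-76.375, 18.312, 89.639, -0, 72.044, -1.146], TCP at [146.601, -556.014, 213.976] pointing down, gripper open.
Joint ranges: [-177.97, 177.97], [-48.28, 115.42], [12.27, 149.76], [-77.06, 257.06], [2.81, 150.46], [-146.56, 146.56]. Speed limits (degrees/s): [147.25, 147.25, 180, 180, 180, 180].

### API

Orientations are given as [roll, pitch, yaw] about the fixed x, y, z axes, in that order (R = Rz(yaw) Ry(pitch) Rx(roll)).
In Python, from workcell import telemetry, grab_frame, job gives the robot as it stands.
- The arm moves only by the tool drive_tool, never from a script. Its argument "moves" is a list of rows, each an object of numbers: "claw": the closure, from -1 (fully open) to 1 (shut); "dx", "dy", "dz": the shift along the tool's x, y, z in units of 20 mm (1.0 is 20 mm); "yaw": the turn about the tool's z in units of 0.15 rad (1.0 is 0.15 rad). In form: [{"claw": .., "dx": .., "dy": .., "dz": .., "yaw": ..}, ...]. A call has 1 to 5 rows; each row shifts and turns the pose as measured when the row begins, along the tool's axes as they then stand; what a row does not reach is not made up. A row lasts 1/8 s, in which the tool goes at most 62.5 mm and 10.7 degrees, less where a joint would pass 70% of its speed; a pose out of reach is approached as far as the arm can. A call with a number of a shift or a turn outside -1 to 1 is refused whole. A call with a gripper value outside its range is refused whole. The fingers move at their own pace and stop on an object; "grip_force" is the grip in N (left out, the last holds). Time passes only in rows, so rows that do not move let the fingers close. It gives the time, the measured TCP pose, the force and the opening at its end, in the units of the state.
- telemetry.state(): the state, without advancing time (a new reading comes with each control period).
- grab_frame(name): name is "scene" or "top"; returns a dict with "color" (480x640x3 uint8, blue, green, red), "vertical_fov" (degrees; the focal length in pixels is half the picture's height over the tangent of half this angle, whatever the lens; pixels are square), "cx", "cy" (the principal point, pixels), "pose" (4x4, takes a point from camera to world coordinates). Camera axes: x right, y down, z forward; pixel columns grow to the right and rows downward; lengths in mm; the calibration is good to about 2 mm. A picture is of the moment at which its call begins. There is no depth.
- job.job_done(): hands the job in, once; it reports no verdict.
The state is a dict: "time_s": time; "qpos": joint angles; "qvel": joint speeds; "effort": joint torques, N m; "ee_pos": TCP position; "ee_rot": TCP orientation; "force": force on the tool from outside, world axes, zero at the start; "torque": the same for the moment, N m; "gripper_width": finger opening in mm.
Only numpy, scipy, OpenCV 4.12 (cv2) and the standard library are available. Lean on these libraries where they do the work, as an engineer would, in place of code of your own. Each camera call takes 0.05 s, during which the arm holds its last target.

## Working session

There is one attempt and no reset: what is moved stays moved. The work goes in short steps, Python scripts to look and compute and a tool call to move; the robot and the scene stay as the last step left them, time stands still between calls to the robot, and variables do not carry over. Pictures are saved under pics/ and viewed, and the job is handed in when it is done.

Besides the shell and the picture viewer there is one more tool, called after "Request:" by a JSON object that holds its "fn" and its "kwargs", one argument or row to a line. drive_tool: Moves the arm, as the interface text tells. Its arguments: {"type":"object","properties":{"moves":{"type":"array"},"grip_force":{"type":"number"}},"required":["moves"]}

```bash
mkdir -p pics; ls; python3 - <<'E'
from workcell import telemetry, grab_frame
import cv2,json
print(telemetry.state())
for n in ("scene","top"):
    f=grab_frame(n); cv2.imwrite(f"pics/{n}0.png",f["color"]); print(n,f["vertical_fov"],f["cx"],f["cy"],f["pose"])
E
```

```text
pics
{'time_s': 0.0, 'qpos': array([-7.63749570e+01,  1.83517648e+01,  8.97064606e+01,  7.36171149e-04,
        7.20443333e+01, -1.14540012e+00]), 'qvel': array([ 0.08369988, -0.02810122, -0.05394019, -0.06436948, -0.03197066,
        0.07027029]), 'effort': array([-1.90973983e-04, -4.12463593e+01, -2.31972492e+01,  7.26050092e-02,
        4.55481070e-02, -1.38487308e-04]), 'ee_pos': array([ 146.48417258, -555.50131159,  213.11867987]), 'ee_rot': array([-1.79897476e+02, -2.74988293e-03,  1.47702130e+01]), 'force': array([-0.35470324, -0.30582144, -0.65014097]), 'torque': array([-0.01014814,  0.01362614,  0.02093731]), 'gripper_width': 91.39112566484147}
scene 57.856404476703055 320.1203864722631 237.43093947707695 [[-6.50994162e-01 -4.77167745e-01  5.90353745e-01  1.99388278e+01]
 [-7.59067256e-01  4.04246854e-01 -5.10295386e-01  5.97366398e+02]
 [ 4.84785462e-03 -7.80317515e-01 -6.25364753e-01  6.05265182e+02]
 [ 0.00000000e+00  0.00000000e+00  0.00000000e+00  1.00000000e+00]]
top 46.281124266637484 312.6275471071236 239.91791108180044 [[-1.58275498e-02 -9.89549737e-01  1.43320641e-01  4.01169533e+02]
 [-9.99817722e-01  1.41325048e-02 -1.28372880e-02  1.79813570e+02]
 [ 1.06776553e-02 -1.43497700e-01 -9.89593047e-01  9.53290134e+02]
 [ 0.00000000e+00  0.00000000e+00  0.00000000e+00  1.00000000e+00]]
```

View pics/scene0.png

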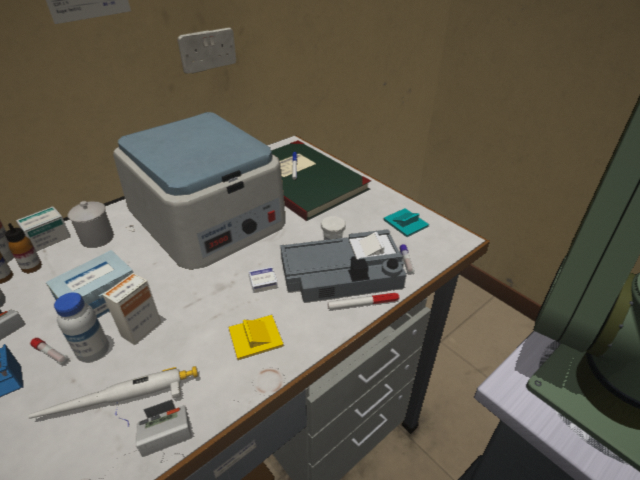

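View pics/top0.png

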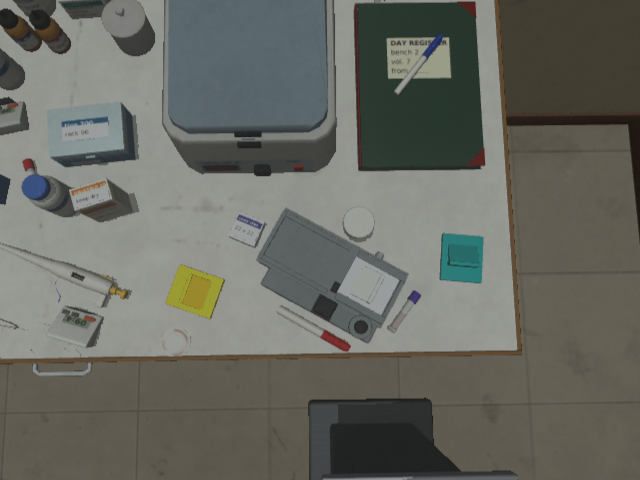

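The top view shows the unit around (335,275): white cover at (368,283), black tab at (325,306), round button at (361,327). I'll enlarge both views to measure them.

```bash
python3 - <<'E'
import cv2
t=cv2.imread("pics/top0.png")[195:365,225:435]; cv2.imwrite("pics/topz.png",cv2.resize(t,None,fx=3.5,fy=3.5,interpolation=cv2.INTER_CUBIC))
s=cv2.imread("pics/scene0.png")[205:320,240:430]; cv2.imwrite("pics/scz.png",cv2.resize(s,None,fx=4,fy=4,interpolation=cv2.INTER_CUBIC))
E
```

```text
(no output)
```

View pics/topz.png

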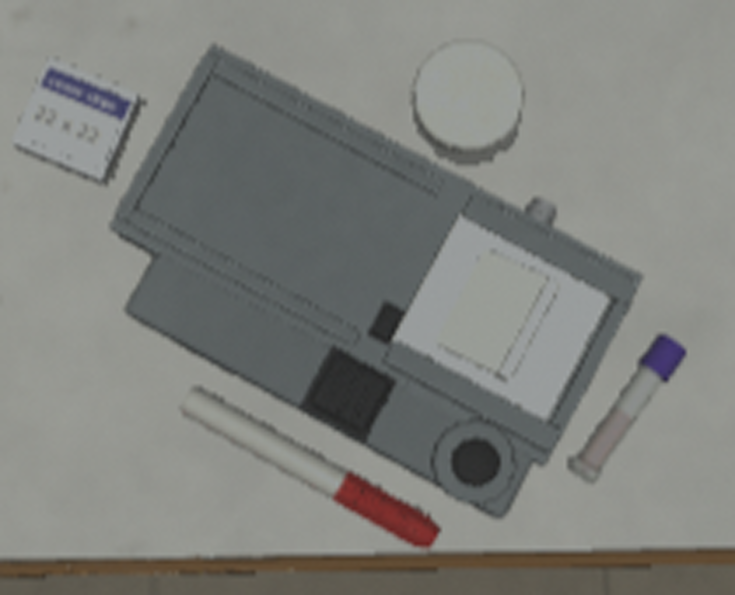

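View pics/scz.png

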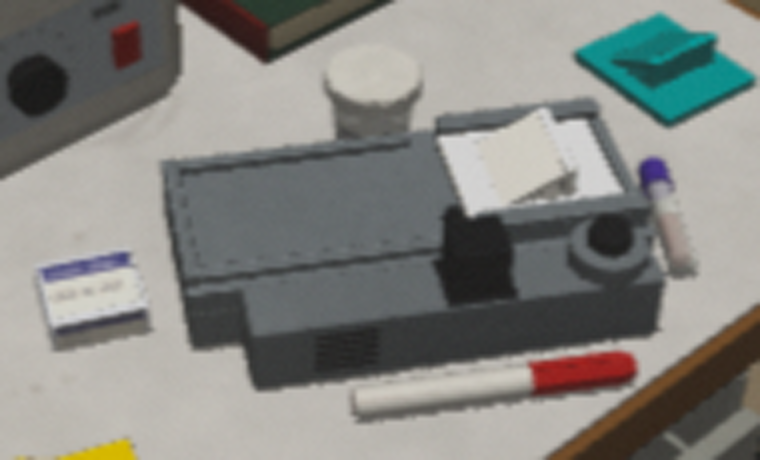

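```bash
cat > h.py <<'E'
import numpy as np
from workcell import grab_frame
def cam(n):
    f=grab_frame(n); return f
CAL={}
def setup(fs):
    for n,f in fs.items():
        CAL[n]=(240/np.tan(np.radians(f["vertical_fov"]/2)),f["cx"],f["cy"],np.array(f["pose"]))
def proj(n,P):
    fl,cx,cy,T=CAL[n]; P=np.atleast_2d(P); c=(P-T[:3,3])@T[:3,:3]
    return np.c_[cx+fl*c[:,0]/c[:,2],cy+fl*c[:,1]/c[:,2]]
def ray(n,uv):
    fl,cx,cy,T=CAL[n]; d=T[:3,:3]@np.array([(uv[0]-cx)/fl,(uv[1]-cy)/fl,1]); return T[:3,3],d/np.linalg.norm(d)
def atz(n,uv,z):
    o,d=ray(n,uv); return o+d*(z-o[2])/d[2]
def tri(a,b):
    (o1,d1),(o2,d2)=ray("top",a),ray("scene",b)
    s=np.linalg.lstsq(np.c_[d1,-d2],o2-o1,rcond=None)[0]
    p,q=o1+s[0]*d1,o2+s[1]*d2
    return (p+q)/2,np.linalg.norm(p-q)
def tz(x,y): return ((x+.5)/3.5-.5+225,(y+.5)/3.5-.5+195)
def sz(x,y): return ((x+.5)/4-.5+240,(y+.5)/4-.5+205)
E
python3 - <<'E'
from h import *
import cv2
from scipy.optimize import least_squares
setup({n:grab_frame(n) for n in("scene","top")})
pairs={"corner+x+y":((213,45),(165,163)),"-x+y":((113,228),(187,290)),"+x-y":((640,275),(597,103)),"button":((477,461),(610,235)),
"cover+x+y":((463,213),(440,140)),"cover-x+y":((385,355),(462,217)),"house+y":((127,312),(250,385)),"cup":((468,95),(374,75))}
for k,(a,b) in pairs.items(): print(k,*[np.round(v,1) for v in tri(tz(*a),sz(*b))])
print("tab",atz("top",tz(351,393),68),atz("top",tz(477,461),55))
# fit x,y,yaw
obs=[("top",tz(213,45),(50,115,46)),("top",tz(113,228),(-50,115,46)),("top",tz(463,213),(32.5,-27,48)),("top",tz(385,355),(-32.5,-27,48)),("top",tz(640,275),(50,-115,53.5)),
("scene",sz(165,163),(50,115,46)),("scene",sz(187,290),(-50,115,40)),("scene",sz(440,140),(32.5,-27,48)),("scene",sz(597,103),(50,-115,53.5))]
def W(p,P):
    c,s=np.cos(p[2]),np.sin(p[2]); P=np.array(P,float); return np.array([p[0]+c*P[0]-s*P[1],p[1]+s*P[0]+c*P[1],P[2]])
def res(p): return np.concatenate([(proj(n,W(p,P))[0]-uv) for n,uv,P in obs])
r=least_squares(res,[400,150,-.5],loss="soft_l1")
print(r.x,np.degrees(r.x[2])); print(np.round(res(r.x).reshape(-1,2),1))
np.save("pose.npy",r.x)
out={}
ims={n:cv2.imread(f"pics/{n}0.png") for n in("scene","top")}
def U(p,w):
    c,s=np.cos(p[2]),np.sin(p[2]); d=np.array(w[:2])-p[:2]; return np.array([c*d[0]+s*d[1],-s*d[0]+c*d[1]])
print("tab U",U(r.x,atz("top",tz(351,393),68)),"btn U",U(r.x,atz("top",tz(477,461),55)), U(r.x,tri(tz(477,461),sz(610,235))[0]))
E
```

```text
corner+x+y [588.8 212.   37. ] 0.5
-x+y [502.9 260.5  40.2] 3.0
+x-y [475.   13.8  43.9] 2.6
button [392.4  94.2  53.9] 1.2
cover+x+y [506.5  96.1  42.3] 0.4
cover-x+y [443.3 137.3  55.2] 8.2
house+y [465.2 256.    3.9] 0.1
cup [560.8  93.2  51.6] 0.5
tab [423.06567776 150.74176925  68.        ] [391.9655923   93.91209848  55.        ]
[487.38879284 138.58588543  -0.52219936] -29.919819288532107
[[-0.9 -0.6]
 [-2.6 -0. ]
 [-1.4  2.2]
 [ 1.6 -3.2]
 [ 1.6  1.1]
 [-0.7 -3. ]
 [ 0.2  1.3]
 [ 0.7 -0.6]
 [ 0.4 -3.3]]
tab U [-61.81360846 -21.54777143] btn U [-60.4228732  -86.31576237] [-60.18104756 -85.8604356 ]
```

```bash
cat > fit.py <<'E'
from h import *
import cv2
from scipy.optimize import least_squares
setup({n:grab_frame(n) for n in("scene","top")})
def W(p,P):
    c,s=np.cos(p[2]),np.sin(p[2]); P=np.array(P,float); return np.array([p[0]+c*P[0]-s*P[1],p[1]+s*P[0]+c*P[1],P[2]])
def U(p,w):
    c,s=np.cos(p[2]),np.sin(p[2]); d=np.array(w[:2])-p[:2]; return np.array([c*d[0]+s*d[1],-s*d[0]+c*d[1]])
E
python3 - <<'E'
from fit import *
obs=[("top",tz(213,45),(50,115,40)),("top",tz(113,228),(-50,115,40)),("top",tz(640,275),(50,-115,40)),
("scene",sz(165,163),(50,115,40)),("scene",sz(187,290),(-50,115,40)),("scene",sz(597,103),(50,-115,46))]
def res(p): return np.concatenate([(proj(n,W(p,P))[0]-uv) for n,uv,P in obs])
r=least_squares(res,[400,150,-.5],loss="soft_l1")
p=r.x;print(p,np.degrees(p[2])); print(np.round(res(p).reshape(-1,2),1)); np.save("pose.npy",p)
for a,z in (((351,393),68),((477,461),55)): print("U",U(p,atz("top",tz(*a),z)))
def box(x0,x1,y0,y1,z): return [(x0,y0,z),(x1,y0,z),(x1,y1,z),(x0,y1,z)]
polys=[(box(-50,50,-115,115,40),(0,255,0)),(box(-50,50,-115,115,0),(0,150,0)),(box(-35,35,-107,-27,48),(0,0,255)),(box(-25,25,-82,-80,66),(255,0,255)),
(box(-76,-50,-35,-7,68),(255,255,0)),(box(-84,-50,-115,115,40),(0,255,255))]
for n,(x,y,w,h,k) in dict(top=(225,195,210,170,3.5),scene=(240,205,190,115,4)).items():
    im=cv2.imread(f"pics/{n}0.png")[y:y+h,x:x+w]; im=cv2.resize(im,None,fx=k,fy=k,interpolation=cv2.INTER_CUBIC)
    for b,c in polys:
        q=[(proj(n,W(p,P))[0]-(x,y)+.5)*k for P in b]; cv2.polylines(im,[np.int32(q)],True,c,1,cv2.LINE_AA)
    cv2.imwrite(f"pics/ov_{n}.png",im)
E
```

```text
[488.57194459 137.12347488  -6.80102835] -389.67022098048864
[[-0.2 -0.4]
 [-1.4 -0. ]
 [ 1.   0.7]
 [-0.4 -1.1]
 [ 0.5  0.8]
 [-0.1 -1.1]]
U [-63.65882155 -20.5932847 ]
U [-62.55024819 -85.36671954]
```

View pics/ov_top.png

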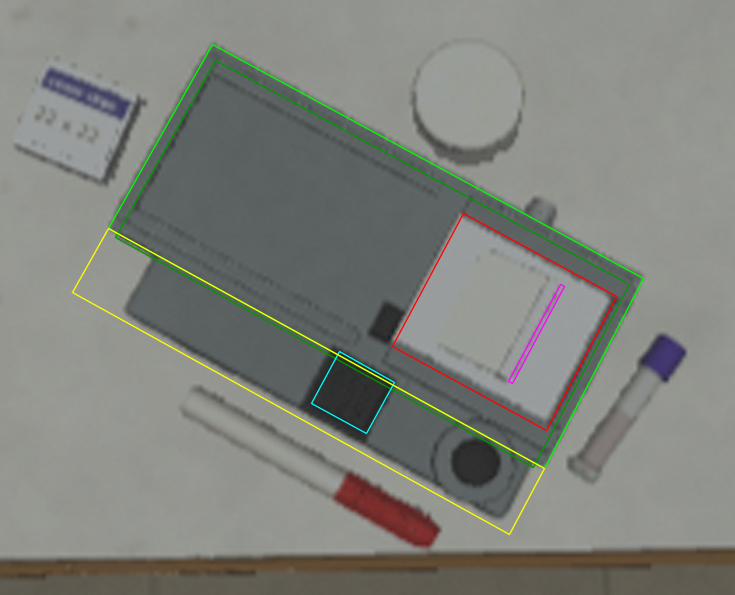

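View pics/ov_scene.png

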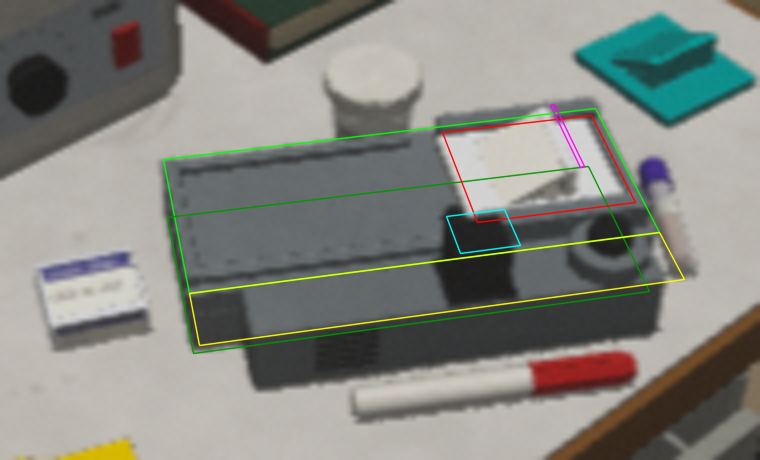

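```bash
python3 - <<'E'
from fit import *
p=np.load("pose.npy"); p[2]+=2*np.pi; np.save("pose.npy",p)
for n,u in dict(tab=(-65,-20.5),behind=(0,-112),end=(0,30),body=(89,70)).items(): print(n,W(p,(*u,0))[:2])
print("centrifuge corner top px", [atz("top",(335,165),z) for z in(100,150)], tri((335,150),(285,175)))
E
```

```text
tab [421.94651927 151.4867162 ]
behind [433.13114521  39.80791721]
end [503.42215871 163.19014212]
body [600.55355699 153.89006321]
centrifuge corner top px [array([642.81522141, 131.8242032 , 100.        ]), array([628.65557755, 134.63622252, 150.        ])] (array([657.37375553, 137.29700146, 142.16520475]), np.float64(9.765517449107776))
```

Request:
{"fn": "drive_tool", "kwargs": {
  "moves": [
    {"claw":1,"dx":1,"dy":-1,"dz":0,"yaw":-1},
    {"claw":1,"dx":1,"dy":-1,"dz":0,"yaw":-1},
    {"claw":1,"dx":1,"dy":-1,"dz":0,"yaw":-1},
    {"claw":1,"dx":1,"dy":-1,"dz":0,"yaw":-1},
    {"claw":1,"dx":1,"dy":-1,"dz":0,"yaw":-1}
  ],
  "grip_force": 20
}}

```text
time_s: 1.02
ee_pos: [177.5, -419.1, 213.2]
ee_rot: [180.0, 0.0, 59.1]
force: [0.3, -0.9, 0.2]
gripper_width: 44.1
```

Request:
{"fn": "drive_tool", "kwargs": {
  "moves": [
    {"claw":1,"dx":1,"dy":-0.12,"dz":0,"yaw":-0.1},
    {"claw":1,"dx":1,"dy":-0.12,"dz":0,"yaw":0},
    {"claw":1,"dx":1,"dy":-0.12,"dz":0,"yaw":0},
    {"claw":1,"dx":1,"dy":-0.12,"dz":0,"yaw":0},
    {"claw":1,"dx":1,"dy":-0.12,"dz":0,"yaw":0}
  ]
}}

```text
time_s: 1.65
ee_pos: [221.2, -323.1, 213.8]
ee_rot: [179.8, 0.1, 59.4]
force: [0.5, 0.4, -0.1]
gripper_width: 0.8
```

Request:
{"fn": "drive_tool", "kwargs": {
  "moves": [
    {"claw":1,"dx":1,"dy":-0.12,"dz":0,"yaw":0},
    {"claw":1,"dx":1,"dy":-0.12,"dz":0,"yaw":0},
    {"claw":1,"dx":1,"dy":-0.12,"dz":0,"yaw":0},
    {"claw":1,"dx":1,"dy":-0.12,"dz":0,"yaw":0},
    {"claw":1,"dx":1,"dy":-0.12,"dz":0,"yaw":0}
  ]
}}

```text
time_s: 2.28
ee_pos: [266.5, -227.3, 214.3]
ee_rot: [179.6, 0.1, 58.9]
force: [0.6, 1.1, -0.1]
gripper_width: 0.6
```

Request:
{"fn": "drive_tool", "kwargs": {
  "moves": [
    {"claw":1,"dx":1,"dy":-0.12,"dz":0,"yaw":0},
    {"claw":1,"dx":1,"dy":-0.12,"dz":0,"yaw":0},
    {"claw":1,"dx":1,"dy":-0.12,"dz":0,"yaw":0},
    {"claw":1,"dx":1,"dy":-0.12,"dz":0,"yaw":0},
    {"claw":1,"dx":1,"dy":-0.12,"dz":0,"yaw":0}
  ]
}}

```text
time_s: 2.9
ee_pos: [312.1, -130.9, 214.8]
ee_rot: [179.4, 0.0, 58.5]
force: [-0.1, 0.1, -0.8]
gripper_width: 0.6
```

Request:
{"fn": "drive_tool", "kwargs": {
  "moves": [
    {"claw":1,"dx":1,"dy":-0.12,"dz":0,"yaw":0},
    {"claw":1,"dx":1,"dy":-0.12,"dz":0,"yaw":0},
    {"claw":1,"dx":1,"dy":-0.12,"dz":0,"yaw":0},
    {"claw":1,"dx":1,"dy":-0.12,"dz":0,"yaw":0},
    {"claw":1,"dx":1,"dy":-0.12,"dz":0,"yaw":0}
  ]
}}

```text
time_s: 3.52
ee_pos: [357.9, -33.9, 215.5]
ee_rot: [179.2, -0.1, 58.1]
force: [-0.2, -0.2, 1.0]
gripper_width: 0.5
```

Request:
{"fn": "drive_tool", "kwargs": {
  "moves": [
    {"claw":1,"dx":1,"dy":-0.12,"dz":0,"yaw":0},
    {"claw":1,"dx":1,"dy":-0.12,"dz":0,"yaw":0},
    {"claw":1,"dx":1,"dy":-0.12,"dz":0,"yaw":0},
    {"claw":1,"dx":1,"dy":-0.12,"dz":0,"yaw":0},
    {"claw":1,"dx":1,"dy":-0.12,"dz":0,"yaw":0}
  ]
}}

```text
time_s: 4.15
ee_pos: [403.6, 63.7, 216.1]
ee_rot: [179.1, -0.2, 57.7]
force: [0.9, -0.0, 0.6]
gripper_width: 0.5
```

Request:
{"fn": "drive_tool", "kwargs": {
  "moves": [
    {"claw":1,"dx":0.85,"dy":-0.32,"dz":0.9,"yaw":-0.1},
    {"claw":1,"dx":0.85,"dy":-0.32,"dz":0.9,"yaw":-0.1},
    {"claw":1,"dx":0.85,"dy":-0.32,"dz":0.9,"yaw":-0.1},
    {"claw":1,"dx":0.85,"dy":-0.32,"dz":0.9,"yaw":-0.05},
    {"claw":1,"dx":0.8,"dy":-0.3,"dz":0.9,"yaw":0}
  ]
}}

```text
time_s: 4.78
ee_pos: [424.5, 159.1, 125.2]
ee_rot: [178.8, -0.5, 60.4]
force: [-0.6, -0.3, -0.4]
gripper_width: 0.5
```

Request:
{"fn": "drive_tool", "kwargs": {
  "moves": [
    {"claw":1,"dx":0,"dy":0,"dz":0.6,"yaw":0},
    {"claw":1,"dx":0,"dy":0,"dz":0,"yaw":0}
  ]
}}

```text
time_s: 5.03
ee_pos: [424.0, 160.1, 111.6]
ee_rot: [178.9, -0.4, 60.4]
force: [-0.2, -0.1, -0.5]
gripper_width: 0.5
```

```bash
python3 - <<'E'
from fit import *
from workcell import telemetry
p=np.load("pose.npy"); s=telemetry.state(); print(s["ee_pos"],s["ee_rot"],"U",U(p,s["ee_pos"]),s["force"])
t=grab_frame("top")["color"][195:365,225:435]; cv2.imwrite("pics/t1.png",cv2.resize(t,None,fx=3,fy=3))
t=grab_frame("scene")["color"][165:320,240:430]; cv2.imwrite("pics/s1.png",cv2.resize(t,None,fx=4,fy=4,interpolation=cv2.INTER_CUBIC))
E
```

```text
[424.89845599 160.09495449 112.68117029] [178.77734132  -0.48873413  60.39360703] U [-66.69623432 -11.55916749] [0.62934342 0.5148071  1.30694351]
```

View pics/s1.png

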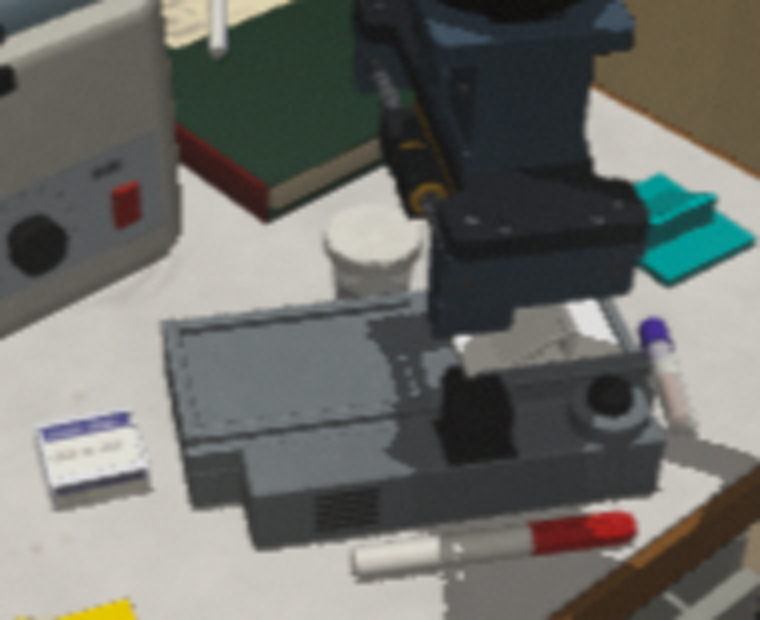

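View pics/t1.png

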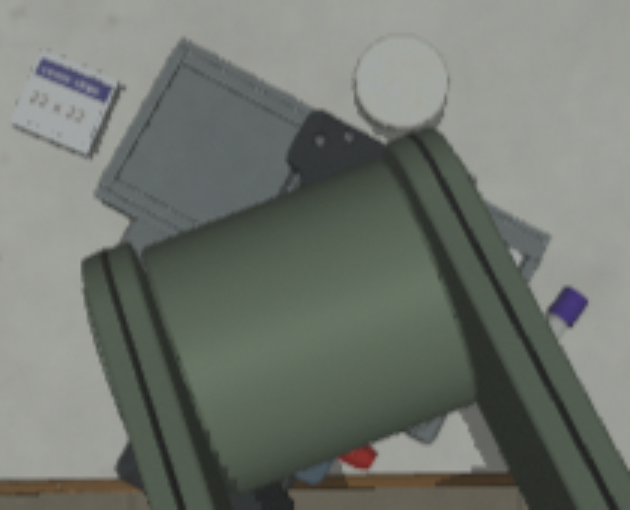

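Request:
{"fn": "drive_tool", "kwargs": {
  "moves": [
    {"claw":1,"dx":-0.45,"dy":0.05,"dz":0.8,"yaw":0},
    {"claw":1,"dx":0,"dy":0,"dz":0.7,"yaw":0},
    {"claw":1,"dx":0,"dy":0,"dz":0.2,"yaw":0},
    {"claw":1,"dx":0,"dy":0,"dz":0,"yaw":0}
  ]
}}

```text
time_s: 5.72
ee_pos: [424.6, 150.7, 81.3]
ee_rot: [178.5, -0.8, 60.2]
force: [-0.6, 0.0, 0.2]
gripper_width: 0.4
```

```bash
python3 - <<'E'
from fit import *
from workcell import telemetry
p=np.load("pose.npy"); s=telemetry.state(); print(s["ee_pos"],s["ee_rot"],"U",U(p,s["ee_pos"]),s["force"])
t=grab_frame("scene")["color"][165:320,240:430]; im=cv2.resize(t,None,fx=4,fy=4,interpolation=cv2.INTER_CUBIC)
q=(proj("scene",s["ee_pos"])[0]-(240,165)+.5)*4; cv2.circle(im,tuple(np.int32(q)),4,(0,0,255),-1); cv2.imwrite("pics/s2.png",im)
E
```

```text
[424.7844807  150.90814965  81.48917138] [178.44065494  -0.85334813  60.22680323] U [-62.24773222 -19.59789889] [-0.76473697  0.4756229   0.67083945]
```

View pics/s2.png

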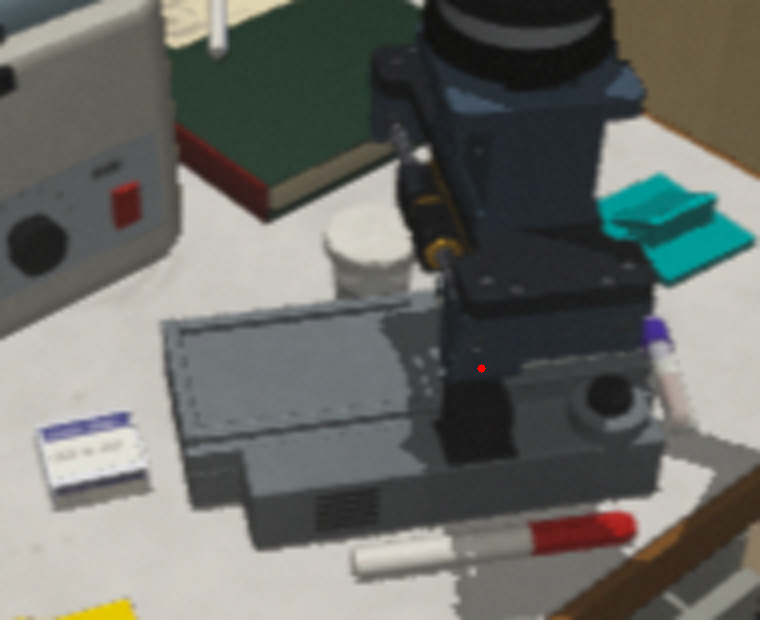

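Request:
{"fn": "drive_tool", "kwargs": {
  "moves": [
    {"claw":1,"dx":0,"dy":-0.2,"dz":0.4,"yaw":0},
    {"claw":1,"dx":0,"dy":0,"dz":0.3,"yaw":0},
    {"claw":1,"dx":0,"dy":0,"dz":0.25,"yaw":0}
  ]
}}

```text
time_s: 6.25
ee_pos: [421.8, 153.4, 62.2]
ee_rot: [178.4, -0.9, 60.2]
force: [-1.7, -0.7, 4.7]
gripper_width: 0.3
```

Request:
{"fn": "drive_tool", "kwargs": {
  "moves": [
    {"claw":1,"dx":0,"dy":0,"dz":0.25,"yaw":0},
    {"claw":1,"dx":0,"dy":0,"dz":0.2,"yaw":0}
  ]
}}

```text
time_s: 6.5
ee_pos: [421.4, 153.6, 55.1]
ee_rot: [178.5, -0.9, 60.2]
force: [-15.6, -1.3, 57.8]
gripper_width: 0.5
```

```bash
cat > st.py <<'E'
from fit import *
from workcell import telemetry
p=np.load("pose.npy"); s=telemetry.state(); print(s["time_s"],s["ee_pos"],s["ee_rot"],"U",U(p,s["ee_pos"]),s["force"])
E
python3 st.py
```

```text
6.6 [421.61847962 153.51843226  55.64381112] [178.44980722  -0.88997644  60.2307322 ] U [-66.29074396 -18.89704642] [-10.63103004  -1.51114988  32.0683343 ]
```

Request:
{"fn": "drive_tool", "kwargs": {
  "moves": [
    {"claw":1,"dx":0,"dy":0,"dz":-0.3,"yaw":0},
    {"claw":1,"dx":0,"dy":0,"dz":-1,"yaw":0},
    {"claw":1,"dx":0,"dy":0,"dz":-1,"yaw":0},
    {"claw":1,"dx":-0.8,"dy":0,"dz":-0.6,"yaw":0},
    {"claw":1,"dx":-1,"dy":0.4,"dz":0,"yaw":0}
  ]
}}

```text
time_s: 7.22
ee_pos: [408.9, 117.6, 114.2]
ee_rot: [178.4, -0.9, 60.4]
force: [-0.0, 0.3, 0.0]
gripper_width: 0.3
```

```bash
cat >> st.py <<'E'
import sys
t=grab_frame("scene")["color"][165:320,240:430]; im=cv2.resize(t,None,fx=4,fy=4,interpolation=cv2.INTER_CUBIC); cv2.imwrite("pics/%s.png"%sys.argv[1],im)
E
python3 st.py s3
```

```text
7.325 [408.04435901 116.40197025 113.56406384] [178.45105305  -0.83048081  60.19792698] U [-59.71223319 -57.86641514] [-0.0554569  -0.03522739  0.37789748]
```

View pics/s3.png

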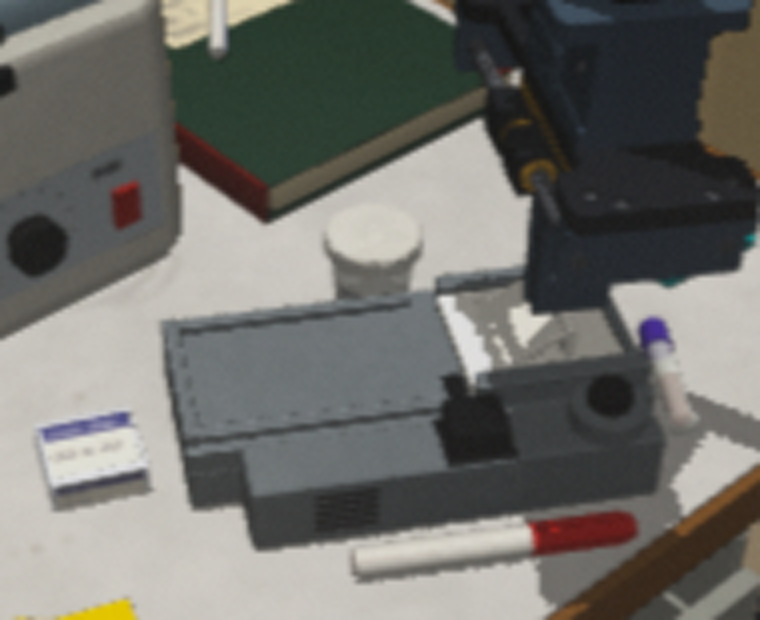

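The tab's top has dropped to about (475,395) and its catch is gone. Next I'll go behind the rib.

Request:
{"fn": "drive_tool", "kwargs": {
  "moves": [
    {"claw":1,"dx":-0.8,"dy":0.7,"dz":0,"yaw":0},
    {"claw":1,"dx":-0.8,"dy":0.8,"dz":0,"yaw":0},
    {"claw":1,"dx":-0.8,"dy":0.8,"dz":0,"yaw":0},
    {"claw":1,"dx":-0.3,"dy":0.7,"dz":0.2,"yaw":0},
    {"claw":1,"dx":0,"dy":0,"dz":0.5,"yaw":0}
  ]
}}

```text
time_s: 8.0
ee_pos: [435.2, 39.6, 98.6]
ee_rot: [178.5, -0.9, 60.2]
force: [-0.5, 0.6, -0.2]
gripper_width: 0.4
```

```bash
python3 st.py s4
```

```text
8.1 [432.97577462  40.12585445  97.39165037] [178.73284199  -0.78798602  60.26020717] U [  -0.29238099 -111.80065742] [-0.1917237  -0.16524581  0.2731285 ]
```

View pics/s4.png

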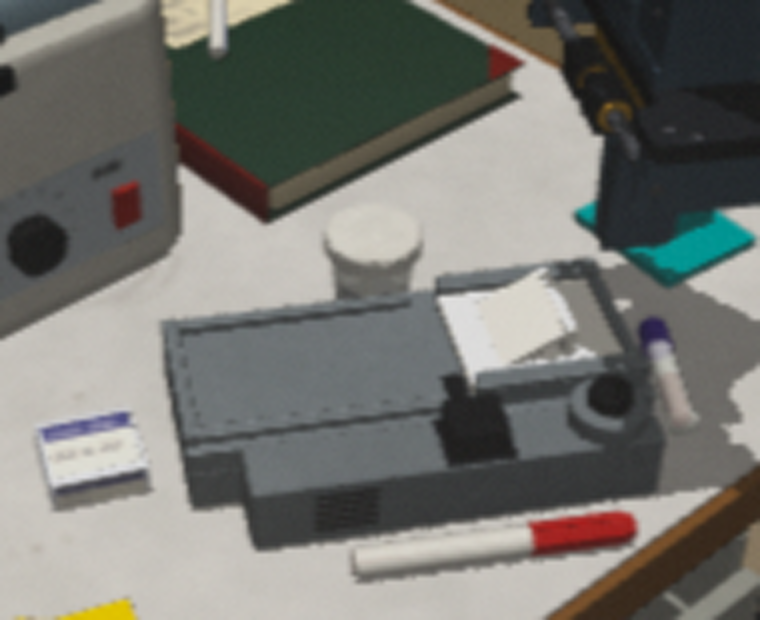

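Request:
{"fn": "drive_tool", "kwargs": {
  "moves": [
    {"claw":1,"dx":0,"dy":0,"dz":0.9,"yaw":0},
    {"claw":1,"dx":0,"dy":0,"dz":0.7,"yaw":0},
    {"claw":1,"dx":0,"dy":0,"dz":0.3,"yaw":0},
    {"claw":1,"dx":0,"dy":0,"dz":0,"yaw":0}
  ]
}}

```text
time_s: 8.65
ee_pos: [433.9, 42.7, 59.1]
ee_rot: [178.7, -0.9, 60.5]
force: [-0.1, -0.5, -0.4]
gripper_width: 0.4
```

```bash
python3 st.py s5
```

```text
8.75 [434.41532832  42.59579195  59.60887484] [178.62949699  -0.8975603   60.46061295] U [  -0.26420543 -108.94196676] [ 0.20314889 -0.2113095  -0.27201155]
```

Request:
{"fn": "drive_tool", "kwargs": {
  "moves": [
    {"claw":1,"dx":0.3,"dy":0,"dz":0.1,"yaw":0},
    {"claw":1,"dx":0.3,"dy":0,"dz":0,"yaw":0},
    {"claw":1,"dx":0.35,"dy":0,"dz":0,"yaw":0},
    {"claw":1,"dx":0.35,"dy":0,"dz":0,"yaw":0}
  ]
}}

```text
time_s: 9.3
ee_pos: [448.4, 66.3, 58.8]
ee_rot: [178.6, -0.9, 60.4]
force: [0.7, -0.8, -0.4]
gripper_width: 0.5
```

```bash
python3 st.py s6
```

```text
9.4 [448.97311762  66.61069114  58.8821383 ] [178.51344552  -0.98097101  60.46152694] U [  0.49734971 -80.86947763] [0.51709748 0.22175105 0.17423649]
```

View pics/s6.png

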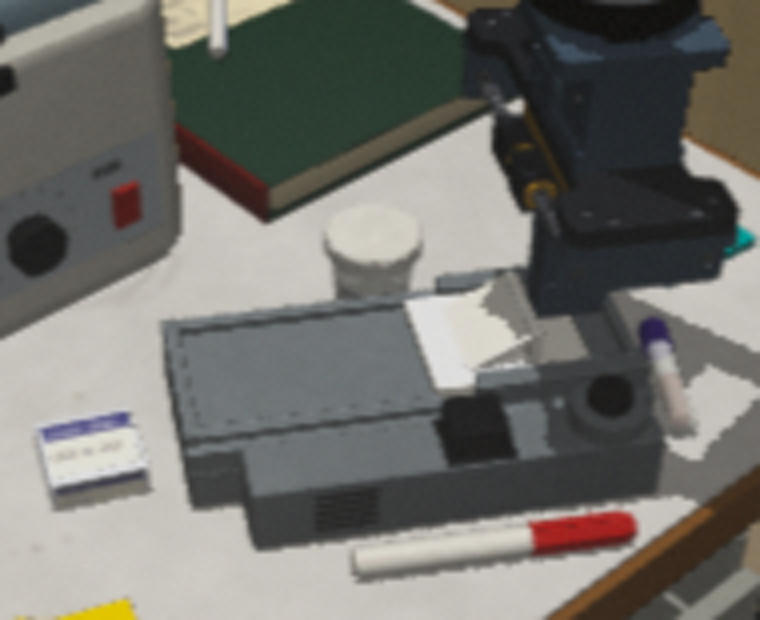

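Request:
{"fn": "drive_tool", "kwargs": {
  "moves": [
    {"claw":1,"dx":0.4,"dy":-0.02,"dz":0.05,"yaw":0},
    {"claw":1,"dx":0.45,"dy":0,"dz":0,"yaw":0},
    {"claw":1,"dx":0.45,"dy":0,"dz":0,"yaw":0},
    {"claw":1,"dx":0.45,"dy":0,"dz":0,"yaw":0},
    {"claw":1,"dx":0.45,"dy":0,"dz":0,"yaw":0}
  ]
}}

```text
time_s: 10.07
ee_pos: [470.8, 106.9, 58.3]
ee_rot: [178.6, -0.9, 60.4]
force: [-1.0, -0.4, -0.9]
gripper_width: 0.6
```

```bash
python3 st.py s7
```

```text
10.175 [471.51034055 107.28597832  58.46638453] [178.52056021  -0.98081906  60.45642139] U [ -0.05486475 -34.37108557] [-0.09339551 -0.32104791 -0.7684821 ]
```

View pics/s7.png

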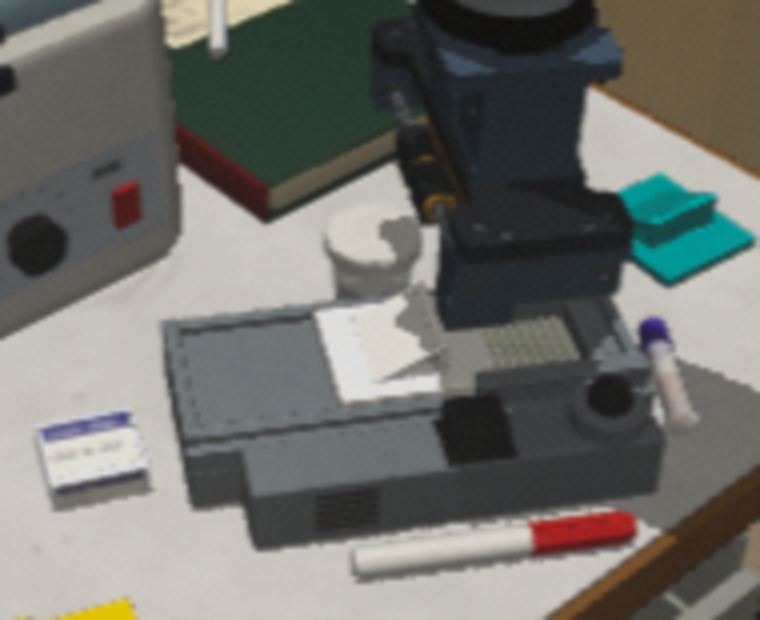

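Request:
{"fn": "drive_tool", "kwargs": {
  "moves": [
    {"claw":1,"dx":0.45,"dy":0,"dz":0.03,"yaw":0},
    {"claw":1,"dx":0.45,"dy":0,"dz":0,"yaw":0},
    {"claw":1,"dx":0.45,"dy":0,"dz":0,"yaw":0},
    {"claw":1,"dx":0.45,"dy":0,"dz":0,"yaw":0},
    {"claw":1,"dx":0.35,"dy":0,"dz":0,"yaw":0}
  ]
}}

```text
time_s: 10.85
ee_pos: [492.9, 146.1, 58.3]
ee_rot: [178.6, -0.9, 60.4]
force: [-0.5, -0.9, -0.2]
gripper_width: 0.5
```

```bash
python3 st.py s8; python3 -c "
from fit import *
p=np.load('pose.npy')
print(U(p,atz('scene',(240+315/4,165+312/4),48)))"
```

```text
10.95 [493.34130838 146.34227346  58.42408846] [178.55553242  -0.9373976   60.43479417] U [-0.4193238  10.37098094] [-0.75316187  0.20595816  0.40254205]
[30.02360488 39.35933284]
```

View pics/s8.png

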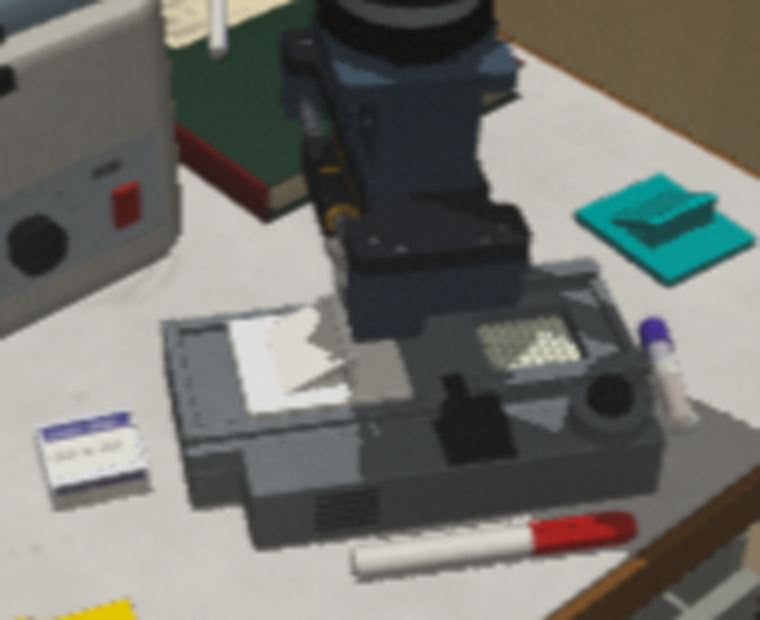

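Request:
{"fn": "drive_tool", "kwargs": {
  "moves": [
    {"claw":1,"dx":0.4,"dy":0,"dz":0,"yaw":0},
    {"claw":1,"dx":0.35,"dy":0,"dz":0,"yaw":0},
    {"claw":1,"dx":0.1,"dy":0,"dz":0,"yaw":0},
    {"claw":1,"dx":-0.4,"dy":0,"dz":0,"yaw":0},
    {"claw":1,"dx":-0.3,"dy":0,"dz":-0.4,"yaw":0}
  ]
}}

```text
time_s: 11.72
ee_pos: [493.3, 148.0, 66.2]
ee_rot: [178.7, -0.8, 60.4]
force: [-0.0, 0.4, 0.1]
gripper_width: 0.5
```

Request:
{"fn": "drive_tool", "kwargs": {
  "moves": [
    {"claw":1,"dx":0,"dy":0,"dz":-1,"yaw":0},
    {"claw":1,"dx":-0.3,"dy":0,"dz":-1,"yaw":0},
    {"claw":1,"dx":-1,"dy":0,"dz":-1,"yaw":0},
    {"claw":1,"dx":-1,"dy":0,"dz":-1,"yaw":0},
    {"claw":1,"dx":-1,"dy":0,"dz":-1,"yaw":0}
  ]
}}

```text
time_s: 12.35
ee_pos: [455.8, 87.5, 170.0]
ee_rot: [178.6, -0.9, 60.4]
force: [0.3, 0.8, -0.3]
gripper_width: 0.7
```

Request:
{"fn": "drive_tool", "kwargs": {
  "moves": [
    {"claw":1,"dx":-1,"dy":0,"dz":-0.6,"yaw":0},
    {"claw":1,"dx":-1,"dy":0,"dz":0,"yaw":0},
    {"claw":1,"dx":-1,"dy":0,"dz":0,"yaw":0},
    {"claw":1,"dx":-1,"dy":0,"dz":0,"yaw":0},
    {"claw":1,"dx":-1,"dy":0,"dz":0,"yaw":0}
  ]
}}

```text
time_s: 12.98
ee_pos: [402.7, -4.4, 183.7]
ee_rot: [178.3, -1.0, 60.3]
force: [0.2, 0.5, 0.6]
gripper_width: 0.5
```

Request:
{"fn": "drive_tool", "kwargs": {
  "moves": [
    {"claw":1,"dx":-1,"dy":0,"dz":0,"yaw":0},
    {"claw":1,"dx":-1,"dy":0,"dz":0,"yaw":0},
    {"claw":1,"dx":-1,"dy":0,"dz":0,"yaw":0},
    {"claw":1,"dx":-1,"dy":0,"dz":0,"yaw":0},
    {"claw":1,"dx":-0.4,"dy":0,"dz":0,"yaw":0}
  ]
}}

```text
time_s: 13.6
ee_pos: [353.8, -85.0, 182.4]
ee_rot: [178.4, -1.0, 60.1]
force: [-0.1, -0.7, -0.0]
gripper_width: 0.7
```

```bash
python3 st.py s9; python3 - <<'E'
from h import *; import cv2
t=grab_frame("top")["color"][195:365,225:435]; cv2.imwrite("pics/t9.png",cv2.resize(t,None,fx=3.5,fy=3.5,interpolation=cv2.INTER_CUBIC))
E
```

```text
13.7 [354.27243152 -84.73904716 182.45385313] [178.35340049  -1.02057479  60.13931484] U [  -6.86782531 -259.25310196] [-0.4504333  -1.05554589 -0.08676541]
```

View pics/s9.png

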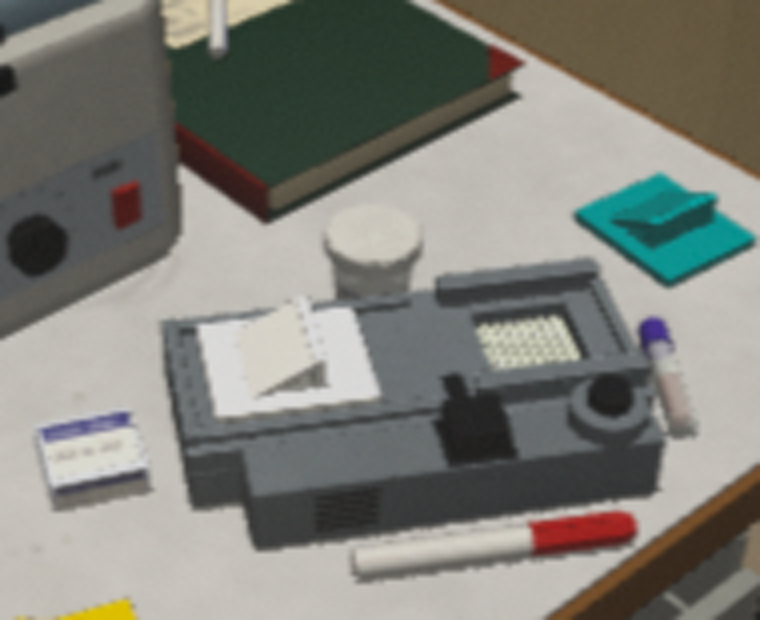

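View pics/t9.png

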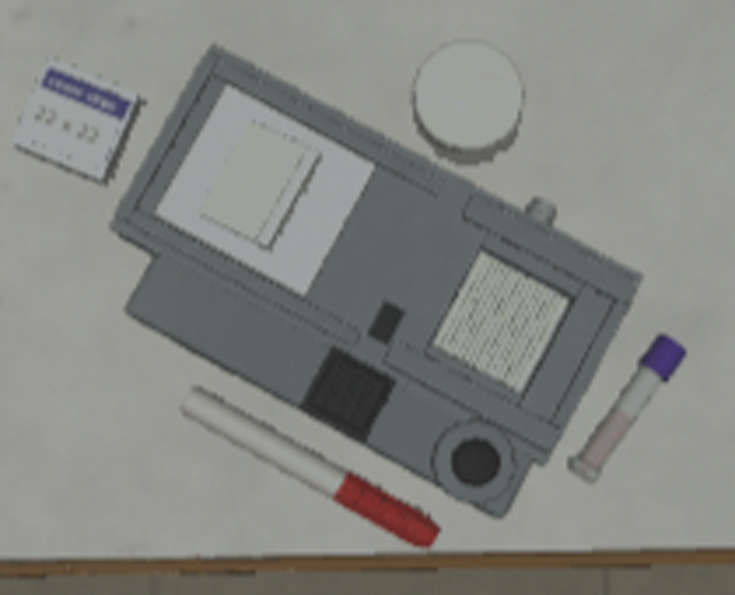

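The cover lies flat on the ledge. In the top view its rear edge runs from (375,167) to (308,295), well past the tab at (350,390). The cup, carton, marker and tube are where they were, so I'm handing in.

```bash
python3 - <<'E'
from fit import *
p=np.load("pose.npy")
print("cover rear",U(p,atz("top",tz(375,167),48)),U(p,atz("top",tz(308,295),48)),"front",U(p,atz("top",tz(225,85),48)),U(p,atz("top",tz(157,212),48)))
from workcell import job
print(job.job_done())
E
```

```text
cover rear [34.19745889 19.26411386] [-33.05819385  17.91247054] front [34.37394204 99.21779813] [-33.05025414  97.71274467]
the job is handed in; nothing more can be done
None
```

I pressed the snap tab down onto its stop, then pushed the cover by its rib off the seat and onto the ledge. I used closed fingertips throughout, then backed the arm away and handed the job in at about 14 s.

- **Tab:** it moved at about 5 N, then stopped firmly with the fingertip at 55–56 mm above the bench, where a fully pressed tab should be. The stop gave a brief 58 N at the wrist, under the 120 N limit. That was on the tab through the fingertips, not the gripper's body.
- **Cover:** in the last top view it spans about y = +18.5 to +98.5 mm from the unit's centre. The tab ends at about −6 mm, so the whole cover is past it. It lies square between the guides, about 10 mm short of the end rim.
- **Surroundings:** I never touched the start button. The cup, carton, marker and tube are where they were in the first pictures.
- **Disagreements:** the unit's measured position fitted the pictures to 1–1.5 pixels. The cover's rib looked about 3 mm off where I expected it, but this made no difference to the push. I did not measure the tab's final height separately from two views. That it is down rests on the firm stop, the scene picture, and the cover sliding freely over the catch.

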